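# Dock the heart tray

## Task

Tidy up after the anatomy lesson: push the wooden tray that holds the red heart model up the ramp in front of it until its back edge has dropped behind the yellow lip, so that it sits flat in the bay. Push it, do not carry it through the air, and leave the tray with the brain where it is.

Things in the scene. Friction and masses are not known exactly. Their poses are not given: they have to be found in the camera images.
- heart_tray: Pale-wood tray 110 (x) x 78 (y) x 42 mm high, walls 6 mm, 0.25 to 0.5 kg, a red heart model (blue and red vessel stubs) fixed in it, 64 mm high in all. Origin: centre of the underside. Starts on the desk before one of the dock's two ramps, x pointing up that ramp within 3 degrees, front edge 10 to 45 mm short of the ramp's toe. Push on the end wall at -x.
- brain_tray: A like tray of the same size and frame, with a cream-coloured brain model with pink folds fixed in it, standing before the other ramp. Either tray can be at either ramp. To be left alone.
- dock: Fixed base, 254 x 222 mm. Origin: on the desk, mid toe line of the ramps; x points level up the ramps. Two lanes, centred at y = +53 and -53 mm, 96 wide between black walls 36 high. Each: aluminium ramp from 0 at x = 0 to 24 high at x = 110; yellow lip 24 high, x = 110 to 118; bay, wooden floor 12 high, x = 118 to 244; end wall 50 high. Seated tray: origin at x = 173 to 189, z = 12.
Mind the look-alikes: they are no part of the job. What is shaped like the heart_tray but purple is not meant.

How it is judged (in metres and radians):
On the way:
1. the heart tray is on its way up a ramp, resting on it (x of heart_tray in the frame of dock between 0 and 0.135 m and z of heart_tray in the frame of dock between 0.003 and 0.035 m and contact force between heart_tray and dock above 0.1 N), for 0.1 s.
At the end, for the whole second after the job is handed in: The heart tray lies flat (within 3.4 degrees) on the floor of a bay, its underside within 4 mm of the bay floor, wholly between the lip and the end wall, at rest; the brain tray is within 20 mm of where it started (x of heart_tray in the frame of dock between 0.168 and 0.194 m and (y of heart_tray in the frame of dock between 0.038 and 0.068 m or y of heart_tray in the frame of dock between -0.068 and -0.038 m) and z of heart_tray in the frame of dock between 0.008 and 0.016 m and angle between heart_tray's own z axis and vertical below 0.06 rad and linear speed of heart_tray below 0.02 m/s and distance of brain_tray from where it was at the start of the episode below 0.02 m); the robot touches nothing.
It fails at once if the heart tray is lifted (its underside's centre over 50 mm above the desk) (height (world z) of heart_tray above 0.05 m).
It fails at once if the heart tray is tipped by more than 35 degrees (angle between heart_tray's own z axis and vertical above 0.61 rad).
It fails at once if the brain tray is moved by more than 20 mm (distance of brain_tray from where it was at the start of the episode above 0.02 m).
It also fails if it takes over 35 s, if anything falls off the work surface, if the arm or the gripper's body presses on something with over 40 N, if the wrist force passes 120 N, or if a joint passes its speed limit or range.

## Robot

A 6-joint arm with a two-finger parallel gripper is mounted at the origin on the work surface. World frame = base frame: x ahead of the robot, y to its left, z up, the work surface at z = 0. Lengths are in mm, angles in rad, forces in N, time in s.
With the tool pointing down it reaches from about 400 to 925 mm from the base axis. Payload 12.5 kg.
Tool frame: the origin (TCP) lies at the centre of the arm's flange, where the gripper is bolted on; the fingertips stand 190 mm ahead of it and the grasp point (between the pads) lies 171 mm ahead of it; z points along the fingers, y is the line along which they close (so a half turn about z gives the same grasp; the last joint's range is limited). The gripper opens to 95 mm and grips with 3 to 60 N. Pads are 20 mm wide; open, the fingers measure 119 mm over their backs; the gripper's body (75 mm by 180 mm) begins 59 mm behind the grasp point.
Start: joints at [1.193, 0.491, 1.559, -0, 1.092, -0.106], TCP at [167.767, 602.062, 404.761] pointing down, gripper open.
Joint ranges: [-3.1, 3.1], [-0.84, 2.19], [0.05, 2.79], [-1.13, 4.28], [0.06, 2.93], [-2.69, 2.69]. Speed limits (rad/s): [2.22, 2.22, 2.79, 3.14, 3.14, 3.14].

## Interface

Orientations are given as [roll, pitch, yaw] about the fixed x, y, z axes, in that order (R = Rz(yaw) Ry(pitch) Rx(roll)).
In Python, from cell import env, read_camera, search_frame, cut_out gives the robot as it stands. The module is installed in compiled form; this text tells all that it offers.
- The arm moves only by the tool move_arm, never from a script. Its argument "commands" is a list of rows, each a list of 3 entries, a list of its own where there are three numbers: the shift along the world's x, y, z normalised to -1 to 1, where 1 is 0.03 m, then the turn about the world's z normalised to -1 to 1, where 1 is 0.08 rad, then the opening, from -1 (shut) to 1 (fully open), so that 0 is half open. A call has 1 to 20 rows; each row shifts and turns the commanded pose from where the row before left it; what a row does not reach is not made up. A row lasts 1/12 s, in which the tool goes at most 41.7 mm and 7.16 degrees, less where a joint would pass 70% of its speed; a pose out of reach is approached as far as the arm can. A call with a number of a shift or a turn outside -1 to 1 is refused whole. A call with a gripper value outside its range is refused whole. The fingers move at their own pace and stop on an object; the grip force is fixed at half the most. Time passes only in rows, so rows that do not move let the fingers close. It gives the time, the measured TCP pose, the force, the opening and the grip force at its end, in the units of the state.
- env.state(): the state, without advancing time (a new reading comes with each control period).
- read_camera(name): name is "scene" or "top" or "wrist"; returns a dict with "image" (400x640x3 uint8, red, green, blue), "fx", "fy", "cx", "cy" (pixels), "D" ([k1, k2, p1, p2, k3] as OpenCV has them; the pictures are not rectified), "rvec" (rotation vector, rad) and "tvec" (3), from world to camera coordinates, as OpenCV has them. Camera axes: x right, y down, z forward; pixel columns grow to the right and rows downward; lengths in mm; the calibration is good to about 2 mm. A picture is of the moment at which its call begins. There is no depth.
- env.job_done(): hands the job in; it is judged then, once.
Trained networks look in a picture, given as the dict that the camera call returned (one of the last four; its "shot" number tells which), for a name from the list of things; names that differ only in an ending like _2 or _b are one class to them, and where a whole thing is asked for, a point or a joint stands for the part that bears it (a point fixed in the world has none). Each returns a list of dicts, best first, with "confidence" (0 to 1); they miss things now and then, are a little off and sometimes report something else, mostly with a low value. They report only what shows in the picture. A call takes as long as a camera call. They do not tell look-alikes from the thing itself.
- search_frame(thing, picture): "at" ([column, row] in pixels, amid what is visible of it).
- cut_out(thing, picture): "region" (400x640 bool, what is visible of it) and "at" ([column, row] in pixels, amid what is visible of it).
The state is a dict: "t": time; "joints": joint angles; "qvel": joint speeds; "tau": joint torques, N m; "eef_pos": TCP position; "tcp_rot": TCP orientation; "ft_force": force on the tool from outside, world axes, zero at the start; "moment": the same for the moment, N m; "opening": opening from 0.0 (shut) to 1.0 (fully open); "grip_force": force on a finger pad.
Only numpy, scipy, OpenCV 4.12 (cv2) and the standard library are available. Lean on these libraries where they do the work, as an engineer would, in place of code of your own. Each camera call takes 0.05 s, during which the arm holds its last target. There are 200 camera calls.

## Working session

There is one attempt and no reset: what is moved stays moved. The work goes in short steps, Python scripts to look and compute and a tool call to move; the robot and the scene stay as the last step left them, time stands still between calls to the robot, and variables do not carry over. Pictures are saved under pics/ and viewed, at most 10 in all, crops included, and the job is handed in when it is done.

Besides the shell and the picture viewer there is one more tool, called after ">>>" as a command line: name --argument value ..., lists and objects as JSON in quotes. move_arm: Moves the arm, as the interface text tells. Its arguments: {"type":"object","properties":{"commands":{"type":"array","items":{"type":"array"}}},"required":["commands"]}

```bash
mkdir -p pics
cat > h.py <<'E'
import numpy as np, cv2
from cell import env, read_camera, search_frame, cut_out
def ray(p,uv,z):
    """world xy of pixel(s) at height z"""
    K=np.array([[p["fx"],0,p["cx"]],[0,p["fy"],p["cy"]],[0,0,1]],float)
    n=cv2.undistortPoints(np.array(uv,float).reshape(-1,1,2),K,np.array(p["D"],float)).reshape(-1,2)
    R=cv2.Rodrigues(np.array(p["rvec"],float))[0]; t=np.array(p["tvec"],float).ravel()
    c=-R.T@t; d=np.c_[n,np.ones(len(n))]@R
    return (c+d*((z-c[2])/d[:,2])[:,None])[:,:2]
def save(p,name,crop=None,s=1):
    im=p["image"]
    if crop: im=im[crop[1]:crop[3],crop[0]:crop[2]]
    cv2.imwrite("pics/"+name,cv2.resize(im,None,fx=s,fy=s,interpolation=cv2.INTER_CUBIC)[:,:,::-1])
E
python3 - <<'E'
from h import *
for c in("top","scene"):
    p=read_camera(c); save(p,c+"1.png")
    for n in("heart_tray","brain_tray","dock"):
        for r in search_frame(n,p): print(c,n,np.round(r["at"]),round(r["confidence"],2), np.round(ray(p,r["at"],30)))
print(env.state())
E
```

```text
top heart_tray [237. 281.] 0.86 [[317. 133.]]
top brain_tray [379. 166.] 0.69 [[ 533. -124.]]
top dock [267. 155.] 0.9 [[551.  90.]]
scene heart_tray [234. 254.] 0.98 [[ 649. -124.]]
scene heart_tray [414. 193.] 0.71 [[345. 132.]]
scene brain_tray [263. 216.] 0.81 [[ 533. -126.]]
scene dock [362. 256.] 0.76 [[571.  89.]]
{'t': 0.4, 'joints': array([ 1.19342053e+00,  4.91010357e-01,  1.55895619e+00, -1.03771473e-05,
        1.09169138e+00, -1.05569127e-01]), 'qvel': array([ 0.00022762, -0.00262335, -0.00070739, -0.00163014, -0.00010067,
       -0.00040508]), 'tau': array([-1.50298176e-03, -6.11922240e+01, -2.58177280e+01,  6.92484062e-02,
        4.52689652e-02, -4.52848656e-05]), 'eef_pos': array([167.75763863, 602.07139483, 404.67297519]), 'tcp_rot': array([-3.14152677e+00,  2.27893940e-06,  2.86979077e+00]), 'ft_force': array([-0.32644175,  0.50862901, -0.41065294]), 'moment': array([ 0.01318234,  0.00898039, -0.01223471]), 'grip_force': 0.0, 'opening': 0.9977888188170274}
```

View pics/top1.png

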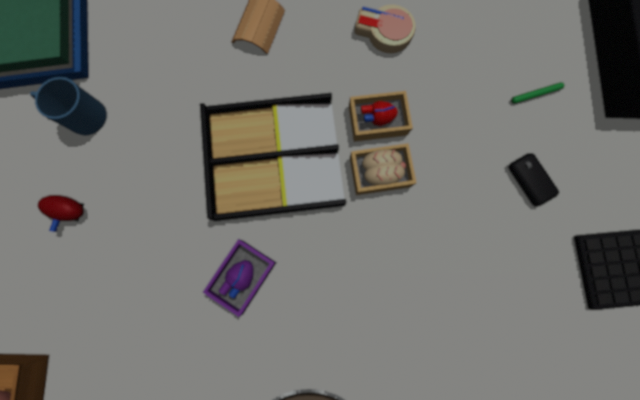

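View pics/scene1.png

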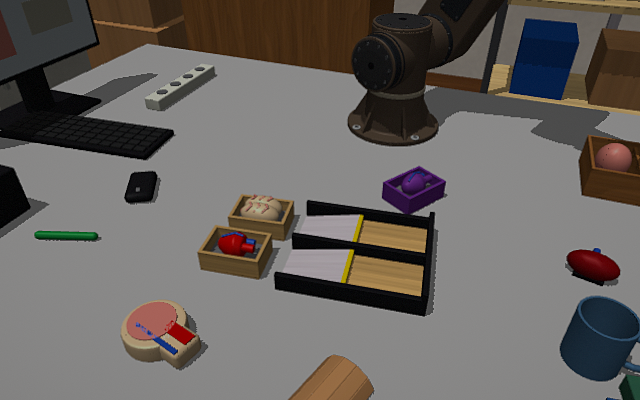

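Candidates in top: red heart in pale-wood tray (380,115), purple tray (240,278), brain tray (383,168), loose red heart (60,207), round box with painted heart (390,27). By its description I choose (380,115). Next I fit the poses and check a close crop.

```bash
cat > fit.py <<'E'
from h import *
from scipy.optimize import minimize
def proj(p,P):
    K=np.array([[p["fx"],0,p["cx"]],[0,p["fy"],p["cy"]],[0,0,1]],float)
    return cv2.projectPoints(np.array(P,float),np.array(p["rvec"],float),np.array(p["tvec"],float),K,np.array(p["D"],float))[0].reshape(-1,2)
def world(P,q):
    P=np.array(P,float);c,s=np.cos(q[2]),np.sin(q[2])
    return np.c_[q[0]+c*P[:,0]-s*P[:,1],q[1]+s*P[:,0]+c*P[:,1],P[:,2]]
def fit(views,P,q0):
    def cost(q):
        tot=0
        for p,m in views:
            h=cv2.convexHull(proj(p,world(P,q)).astype(np.float32))
            a=np.zeros((1600,2560),np.uint8); cv2.fillConvexPoly(a,np.int32(np.round((h+.5)*64)),1,shift=4)
            m4=np.kron(m,np.ones((4,4),np.uint8))
            tot+=(a!=m4).sum()/m4.sum()
        return tot
    sim=np.array([q0]*4,float); sim[1,0]+=8; sim[2,1]+=8; sim[3,2]+=.05
    r=minimize(cost,q0,method="Nelder-Mead",options=dict(initial_simplex=sim,maxiter=150,xatol=.02,fatol=1e-4))
    return r.x,r.fun
tray=[(x,y,z) for x in(-55,55) for y in(-39,39) for z in(0,42)]
dock=[(x,y,z) for x in(0,254) for y in(-111,111) for z in(0,36)]+[(x,y,50) for x in(244,254) for y in(-111,111)]
E
python3 - <<'E'
from fit import *
ps=[read_camera("top"),read_camera("scene")]
save(ps[0],"crop.png",(195,80,425,230),3.4)
def mask(n,p,near):
    rs=[r for r in cut_out(n,p) if r["confidence"]>.3]
    r=min(rs,key=lambda r:np.hypot(*(np.array(r["at"])-near)))
    m=r["region"].astype(np.uint8); m=cv2.morphologyEx(m,cv2.MORPH_CLOSE,np.ones((9,9),np.uint8))
    print(n,np.round(r["at"]),r["confidence"],m.sum()); return m
for n,P,q0,near in(("heart_tray",tray,(649,-124,1.6),[(380,115),(234,252)]),("brain_tray",tray,(533,-124,1.6),[(383,168),(263,216)]),("dock",dock,(590,-40,1.6),[(270,155),(360,256)])):
    v=[]
    for p,a in zip(ps,near):
        try: v.append((p,mask(n,p,a)))
        except ValueError: print("missed",n)
    for vv in [v]+[[x] for x in v]: 
        q,f=fit(vv,P,q0); print(n,np.round(q,3),round(f,3))
E
```

```text
heart_tray [379. 118.] 0.83 2782
heart_tray [236. 248.] 0.62 2998
heart_tray [ 635.675 -127.187    1.704] 0.126
heart_tray [ 636.243 -126.227    1.714] 0.033
heart_tray [ 632.604 -130.381    1.708] 0.04
brain_tray [382. 170.] 0.81 2666
brain_tray [263. 214.] 0.96 2219
brain_tray [ 527.335 -130.366    1.733] 0.25
brain_tray [ 528.126 -128.658    1.736] 0.033
brain_tray [ 521.871 -133.531    1.724] 0.132
dock [270. 156.] 0.8 15703
dock [360. 257.] 0.65 13568
dock [567.909 -46.318   1.707] 0.109
dock [568.94  -45.414   1.71 ] 0.031
dock [566.077 -49.147   1.707] 0.067
```

View pics/crop.png

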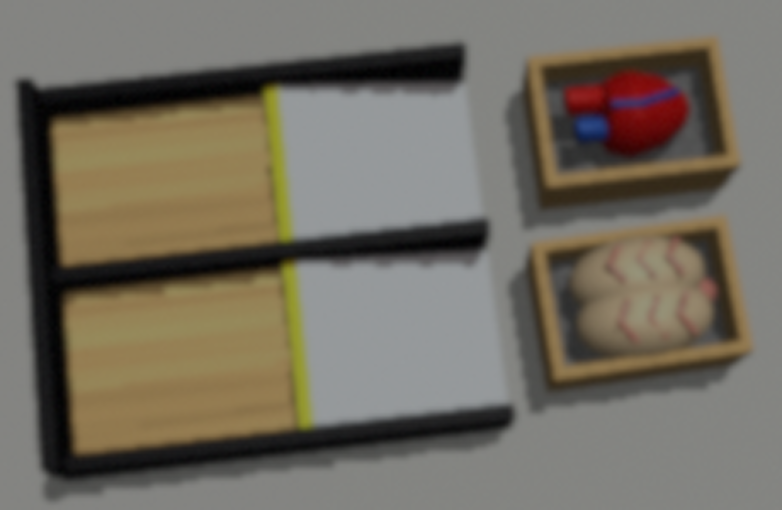

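>>> move_arm --commands '[[[0.89,-0.89,0],-0.5,-0.2],[[0.89,-0.89,0],-0.5,-0.2],[[0.89,-0.89,0],-0.5,-0.2],[[0.89,-0.89,0],-0.5,-0.2],[[0.89,-0.89,0],-0.5,-0.2],[[0.89,-0.89,0],-0.5,-0.2],[[0.89,-0.89,0],-0.5,-0.2],[[0.89,-0.89,0],-0.5,-0.2],[[0.89,-0.89,0],-0.5,-0.2],[[0.89,-0.89,0],-0.5,-0.2],[[0.89,-0.89,0],-0.5,-0.2],[[0.89,-0.89,0],-0.5,-0.2],[[0.89,-0.89,0],-0.5,-0.2],[[0.89,-0.89,0],-0.5,-0.2],[[0.89,-0.89,0],-0.5,-0.2],[[0.89,-0.89,0],-0.5,-0.2],[[0.89,-0.89,0],-0.5,-0.2],[[0.89,-0.89,0],-0.5,-0.2]]'

```text
t: 2.3
eef_pos: [649.5, 119.8, 404.9]
tcp_rot: [3.141, 0.0, 2.148]
ft_force: [-0.1, 1.3, 0.5]
opening: 0.399
grip_force: 0.0
```

>>> move_arm --commands '[[[0,-0.92,0],-0.424,-0.2],[[0,-0.92,0],-0.424,-0.2],[[0,-0.92,0],-0.424,-0.2],[[0,-0.92,0],-0.424,-0.2],[[0,-0.92,0],-0.424,-0.2],[[0,-0.92,0],-0.424,-0.2],[[0,-0.92,0],-0.424,-0.2],[[0,-0.92,0],-0.424,-0.2],[[0,-0.92,0],-0.424,-0.2],[[0,-0.92,0],-0.424,-0.2],[[0,-0.92,0],-0.424,-0.2],[[0,-0.92,0],-0.424,-0.2],[[0,-0.92,0],-0.424,-0.2],[[0,0,0],0,-0.2],[[0,0,0],0,-0.2],[[0,0,0],0,-0.2]]'

```text
t: 3.63
eef_pos: [648.3, -237.0, 404.6]
tcp_rot: [-3.141, -0.0, 1.709]
ft_force: [0.8, 0.6, 0.7]
opening: 0.4
grip_force: 0.0
```

>>> move_arm --commands '[[[0,0,-0.83],0,-0.2],[[0,0,-0.83],0,-0.2],[[0,0,-0.83],0,-0.2],[[0,0,-0.83],0,-0.2],[[0,0,-0.83],0,-0.2],[[0,0,-0.83],0,-0.2],[[0,0,-0.83],0,-0.2],[[0,0,-0.83],0,-0.2],[[0,0,0],0,-0.2],[[0,0,0],0,-0.2]]'

```text
t: 4.47
eef_pos: [648.6, -236.2, 205.1]
tcp_rot: [-3.14, -0.001, 1.71]
ft_force: [0.6, -0.2, 0.2]
opening: 0.403
grip_force: 0.0
```

Run:
```python
from h import *
p=read_camera("scene"); save(p,"s2.png",(150,120,450,320),2.6)
```

```text
(no output)
```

View pics/s2.png

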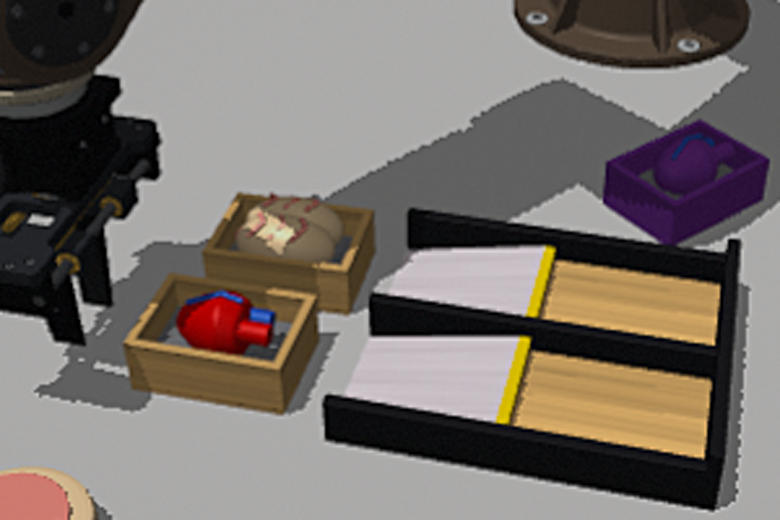

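>>> move_arm --commands '[[[-0.055,0.396,0],0,-0.2],[[-0.055,0.396,0],0,-0.2],[[-0.055,0.396,0],0,-0.2],[[-0.055,0.396,0],0,-0.2],[[-0.055,0.396,0],0,-0.2],[[-0.055,0.396,0],0,-0.2],[[-0.055,0.396,0],0,-0.2],[[-0.055,0.396,0],0,-0.2],[[-0.055,0.396,0],0,-0.2],[[-0.055,0.396,0],0,-0.2],[[-0.055,0.396,0],0,-0.2],[[-0.055,0.396,0],0,-0.2]]'

```text
t: 5.52
eef_pos: [628.3, -93.6, 205.6]
tcp_rot: [3.141, 0.0, 1.709]
ft_force: [1.1, -3.9, 1.0]
opening: 0.401
grip_force: 1.9
```

Run:
```python
from h import *
p=read_camera("scene"); save(p,"s3.png",(150,120,450,320),2.6)
```

```text
(no output)
```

View pics/s3.png

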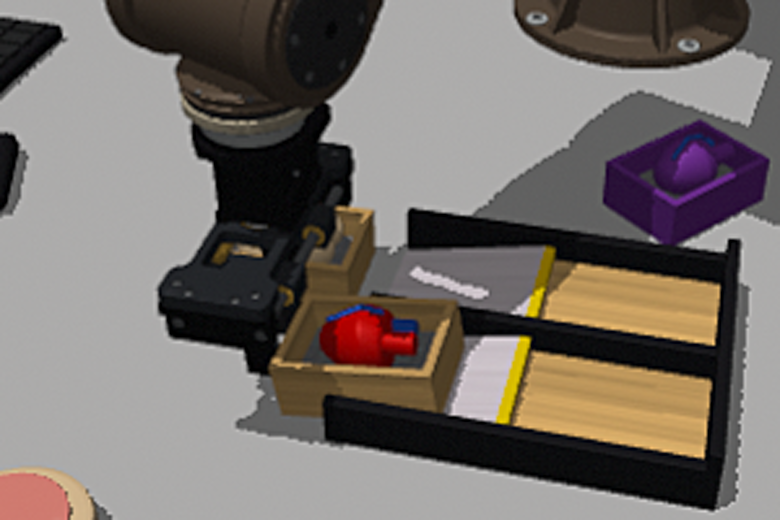

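The tray (crop 370,350) is centred in its lane and climbing the ramp. I'll keep pushing and let the fingertips rise.

>>> move_arm --commands '[[[-0.055,0.396,0],0,-0.2],[[-0.055,0.396,0],0,-0.2],[[-0.055,0.396,0.04],0,-0.2],[[-0.055,0.396,0.08],0,-0.2],[[-0.055,0.396,0.08],0,-0.2],[[-0.055,0.396,0.08],0,-0.2],[[-0.055,0.396,0.08],0,-0.2],[[-0.055,0.396,0.08],0,-0.2],[[-0.055,0.396,0.08],0,-0.2],[[-0.055,0.396,0.08],0,-0.2],[[-0.055,0.396,0.08],0,-0.2],[[-0.055,0.396,0.0],0,-0.2]]'

```text
t: 6.57
eef_pos: [608.4, 49.2, 226.3]
tcp_rot: [-3.142, -0.0, 1.709]
ft_force: [0.4, -1.8, -1.1]
opening: 0.399
grip_force: 0.7
```

Run:
```python
from h import *
p=read_camera("scene"); save(p,"s4.png",(200,120,450,320),2.8)
```

```text
(no output)
```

View pics/s4.png

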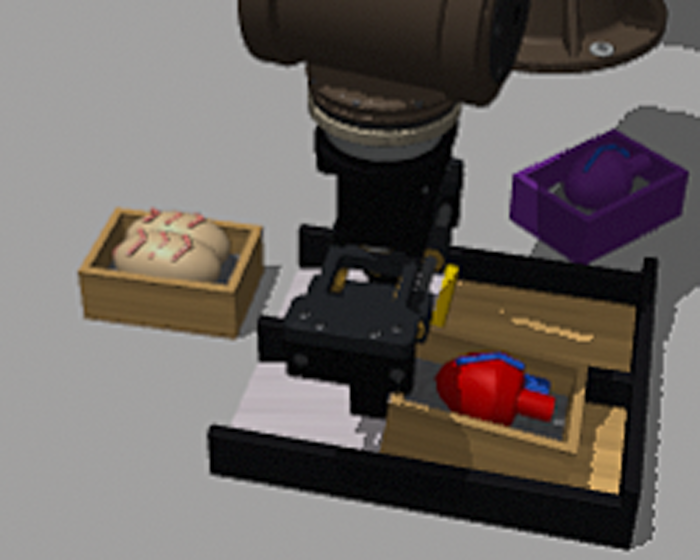

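>>> move_arm --commands '[[[-0.032,0.231,0],0,-0.2],[[-0.032,0.231,0],0,-0.2],[[-0.032,0.231,0],0,-0.2],[[-0.032,0.231,0],0,-0.2],[[0,0,0],0,-0.2],[[0,0,0],0,-0.2],[[0,0,0],0,-0.2]]'

```text
t: 7.2
eef_pos: [605.0, 75.5, 226.0]
tcp_rot: [3.141, -0.0, 1.709]
ft_force: [0.2, 0.7, 0.5]
opening: 0.402
grip_force: 0.0
```

>>> move_arm --commands '[[[0.055,-0.396,0],0,-0.2],[[0.055,-0.396,0],0,-0.2],[[0.055,-0.396,0.2],0,-0.2],[[0.055,-0.396,0.5],0,-0.2],[[0.055,-0.396,0.9],0,-0.2],[[0.055,-0.396,0.9],0,-0.2],[[0.1,-0.8,0.9],0,-0.2],[[0.1,-0.8,0.9],0,-0.2],[[0.1,-0.8,0.9],0,-0.2],[[0.1,-0.8,0.9],0,-0.2],[[0.1,-0.8,0.5],0,-0.2],[[0.1,-0.8,0],0,-0.2],[[0.1,-0.8,0],0,-0.2],[[0,0,0],0,-0.2]]'

```text
t: 8.37
eef_pos: [635.4, -168.9, 424.6]
tcp_rot: [3.141, 0.001, 1.705]
ft_force: [-0.4, -0.6, -0.2]
opening: 0.401
grip_force: 0.0
```

Run:
```python
from fit import *
p=read_camera("scene"); save(p,"s5.png",(200,120,450,320),2.8)
P=read_camera("top")
D=(568.5,-46,1.709)
for n,off in(("heart_tray",12),("brain_tray",0)):
    for r in cut_out(n,P):
        xy=ray(P,r["at"],30)[0]
        if r["confidence"]<.3 or xy[0]<450: continue
        m=r["region"].astype(np.uint8); m=cv2.morphologyEx(m,cv2.MORPH_CLOSE,np.ones((9,9),np.uint8))
        rim=[(a,b,42+off) for a in(-55,55) for b in(-39,39)]+([] if off else [(a,b,0) for a in(-55,55) for b in(-39,39)])
        q,f=fit([(P,m)],rim,(*xy,1.71)); d=q[:2]-D[:2];c,s=np.cos(D[2]),np.sin(D[2])
        print(n,np.round(q,3),round(f,3),"dock",np.round([c*d[0]+s*d[1],-s*d[0]+c*d[1]],1))
```

```text
heart_tray [589.26  142.462   1.741] 0.175 dock [183.8 -46.5]
brain_tray [ 528.569 -128.843    1.732] 0.021 dock [-76.6  51. ]
```

View pics/s5.png

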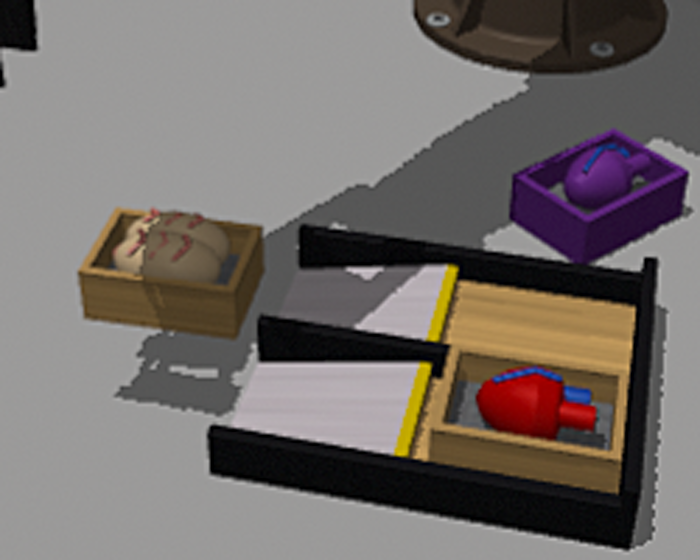

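The tray lies flat in the bay with a strip of floor showing behind the lip (crop 425,450). The brain tray has moved under 1 mm and the arm is clear.

```bash
python3 -c "
from cell import env
print(env.job_done())"
```

```text
the job is handed in; nothing more can be done
None
```

I pushed the heart tray up its ramp and over the yellow lip; it now sits flat in the bay, the brain tray hasn't moved, and I've handed the job in (no verdict came back).

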